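# Find the heavy side of a grinding wheel on a balancing stand

### The job

Grip the red crank handle of the grinding wheel on the balancing stand and crank the wheel round by it, so that the wheel's hidden heavy side goes over the top at least once (one full turn always does it), to feel which side is heavy. Then bring the heavy side straight below the axle and finish while still gripping the handle, holding the wheel still there. Leave the mug, the tape measure and the sanding block where they are.

Things in the scene. Friction and masses are not known exactly. Their poses are not given: they have to be found in the camera images.
- stand: fixed green balancing stand, base 95 x 110 x 14 mm, one post behind the wheel. Origin at bench height straight below the wheel; z up, x along the horizontal axle from the handle side to the post, y across. Its front (-x) with the handle looks roughly to the robot; nothing stands before the wheel, and under the handle is only bench and base plate
- wheel: round brick-red grinding wheel, 120 x 20 mm, with a steel crank clamped on its front. Origin on the axle, 170 mm up; x as the stand's x, z from axle to handle. Wheel and crank turn as one, both ways, many turns. It looks alike all round, but has a hidden heavy side (about 0.6 kg, heavy_side in conditions) 38 mm from the axle, each time at another unknown, fixed angle to the handle
- handle: red crank handle: smooth sleeve 18 mm thick, 80 mm long, parallel to the axle and 45 mm from it, standing out from the crank arm to the front (-x). It turns freely on its pin, so a gripper that holds it firmly from above, fingers closing across the axle, can carry it round the whole circle while always pointing down. Origin on its axis, 27 mm behind its rear end
- handle_grip (a point): where the red handle is best gripped: on its own axis, 58 mm in front of the crank arm, 24 mm short of its free end
- axle (a point): point on the axle line, 170 mm above the bench, 83 mm in front of the stand's origin: centre of the circle (radius 45 mm) of the grip point. The heavy side pulls with 4 to 6 N at the handle when level with the axle, less above and below it (crank and handle are balanced). The bearing rubs with about 6 N at the handle either way, so let go, the wheel stays where it is
- yellow_mug: yellow mug, 84 x 107 x 88 mm, stands to the left of the stand; origin under its centre; leave it alone
- tape_measure: yellow tape measure, 55 x 85 x 62 mm, to the right of the stand; origin under its centre; leave it alone
- sand_block: sanding block, 66 x 79 x 30 mm, flat on the bench near its front edge, nearer the robot than the stand; origin under its centre; leave it alone

How it is judged (in metres and radians):
On the way:
1. the wheel is cranked by its handle so that the heavy side passes over the top (height (world z) of heavy_side above 0.203 m and contact force between the fingers and handle above 0.5 N), for 0.04 s.
At the end, for the whole second after the job is handed in: the heavy side is within 0.25 rad (about 14 degrees) of straight below the axle, the fingers grip the handle with more than 2 N, the wheel stands still, and the mug, tape measure and sanding block are within 30 mm of where they were (height (world z) of heavy_side below 0.13318 m and contact force between the fingers and handle above 2 N and angular speed of wheel below 0.1 rad/s and distance of each of yellow_mug, tape_measure, sand_block from where it was at the start of the episode below 0.03 m); the arm keeps its last pose, push and grip.
It fails at once if the mug, the tape measure or the sanding block is shifted by more than 30 mm (distance of any of yellow_mug, tape_measure, sand_block from where it was at the start of the episode above 0.03 m).
It also fails if it takes over 72 s, if anything falls off the work surface, if the arm or the gripper's body presses on something with over 40 N, if the wrist force passes 120 N, or if a joint passes its speed limit or range.

### The arm

A 6-joint arm with a two-finger parallel gripper is mounted at the origin on a cart in front of the work surface, level with it; the furniture and walls round the work are solid. World frame = base frame: x ahead of the robot, y to its left, z up, the work surface at z = 0. Lengths are in m, angles in degrees, forces in N, time in s.
With the tool pointing down it reaches from about 0.325 to 0.875 m from the base axis. Payload 4.4 kg.
Tool frame: the origin (TCP) lies midway between the tips of the shut fingers; the grasp point (between the pads) lies 19 mm behind it (pinch_z is the distance from the TCP to the grasp point, in m); y points along the fingers, x is the direction in which the jaws open and shut, and the axes are right-handed (so a half turn about y gives the same grasp; the last joint's range is limited). The gripper opens to 85 mm and grips with 20 to 120 N. Pads are 22 mm wide; open, the fingers measure 114 mm over their backs; the gripper's body (76 mm by 85 mm) begins 54 mm behind the grasp point. The pads swing forward as they close: fully open they stand 13 mm farther back than shut.
Start: joints at [-83.222, 11.837, 88.321, -0, 79.842, -8.623], TCP at [0.153, -0.554, 0.231] pointing down, gripper open.
Joint ranges: [-156.59, 156.59], [-49.26, 127.26], [12.9, 141.05], [-63.56, 243.56], [4.71, 150.69], [-161.64, 161.64]. Speed limits (degrees/s): [159.86, 159.86, 180, 180, 180, 180].

### API

Orientations are given as a 3x3 rotation matrix whose columns are the frame's x, y, z axes.
In Python, from station import * gives the robot as it stands.
- The arm moves only by the tool step_arm, never from a script. Its argument "series" is text: rows parted by semicolons, each of 6 numbers parted by spaces: the shift along the tool's x, y, z in units of 40 mm (1.0 is 40 mm), then the turn, a rotation vector about the tool's x, y, z in degrees. A call has 1 to 5 rows; each row is the pose to reach, as a shift and turn from the pose commanded when the call began, along the tool's axes at that moment; what a row does not reach only later rows make up. A row lasts 1/10 s, in which the tool goes at most 50 mm and 8.59 degrees, less where a joint would pass 70% of its speed; a pose out of reach is approached as far as the arm can. A call with a gripper value outside its range is refused whole. "gripper" is the finger opening in mm, from 0 to 85.4, set as the call begins (left out, the last holds). The fingers move at their own pace and stop on an object; "grip_force" is the grip in N (left out, the last holds). Time passes only in rows, so rows that repeat a pose let the fingers close. It gives the time, the measured TCP pose, the force and the opening at its end, in the units of the state.
- state(): the state, without advancing time (a new reading comes with each control period).
- grab_frame(name): name is "scene" or "top"; returns (picture, depth): 384x512x3 uint8, red, green, blue; 384x512 float32, m along the optical axis (not along the pixel's ray), 0 where there is no reading.
- camera_info(name): a dict with "fx", "fy", "cx", "cy" (pixels), "rvec" (rotation vector, rad) and "tvec" (3), from world to camera coordinates, as OpenCV has them. Camera axes: x right, y down, z forward; pixel columns grow to the right and rows downward; lengths in m; the calibration is good to about 2 mm. A picture is of the moment at which its call begins. camera_info takes no time and is no camera call.
- hand_in(): hands the job in, once; it reports no verdict.
The state is a dict: "time_s": time; "joint_positions": joint angles; "qvel": joint speeds; "effort": joint torques, N m; "ee_pos": TCP position; "ee_rot": TCP orientation; "wrist_force": force on the tool from outside, world axes, zero at the start; "torque": the same for the moment, N m; "width": finger opening in m.
Only numpy, scipy, OpenCV 4.12 (cv2) and the standard library are available. Lean on these libraries where they do the work, as an engineer would, in place of code of your own. Each camera call takes 0.05 s, during which the arm holds its last target.

## Working session

There is one attempt and no reset: what is moved stays moved. The work goes in short steps, Python scripts to look and compute and a tool call to move; the robot and the scene stay as the last step left them, time stands still between calls to the robot, and variables do not carry over. Pictures are saved under pics/ and viewed, and the job is handed in when it is done.

Besides the shell and the picture viewer there is one more tool, called after "Call:" as name(argument=value, ...) on one line, values as JSON. step_arm: Moves the arm, as the interface text tells. Its arguments: {"type":"object","properties":{"series":{"type":"string"},"gripper":{"type":"number"},"grip_force":{"type":"number"}},"required":["series"]}

```bash
mkdir -p pics
python3 - <<'E'
from station import *
import cv2,numpy as np
s=state();print(s)
for n in("scene","top"):
    p,d=grab_frame(n);cv2.imwrite(f"pics/{n}0.png",p[:,:,::-1]);np.savez(f"{n}0.npz",p=p,d=d);print(n,camera_info(n))
E
```

```text
{'time_s': 0.0, 'joint_positions': array([-8.32226689e+01,  1.18845858e+01,  8.84062726e+01,  5.91727792e-04,
        7.98412354e+01, -8.62415355e+00]), 'qvel': array([-0.01940122,  0.01171517, -0.00264691,  0.07356653, -0.02275842,
       -0.00885101]), 'effort': array([-6.86071380e-04, -3.83036828e+01, -2.91593277e+01, -2.16911690e-04,
        1.05476001e-02,  1.68162529e-05]), 'ee_pos': array([ 0.15259897, -0.55358723,  0.23011023]), 'ee_rot': array([[ 2.65579033e-01, -2.61976196e-04,  9.64089056e-01],
       [-9.64086401e-01,  2.29055809e-03,  2.65578924e-01],
       [-2.27787734e-03, -9.99997342e-01,  3.55756516e-04]]), 'wrist_force': array([-0.12941348, -0.15708147,  0.07685352]), 'torque': array([-0.00460839, -0.0538686 , -0.00378379]), 'width': 0.08544358347202256}
scene {'fx': 359.3059566343019, 'fy': 359.3059566343019, 'cx': 255.1445817722134, 'cy': 187.74904430335954, 'rvec': array([ 1.06983227, -2.25789841,  1.16003877]), 'tvec': array([0.3311504 , 0.32847344, 0.78351805])}
top {'fx': 459.28014417087354, 'fy': 459.28014417087354, 'cx': 257.858140738643, 'cy': 179.87537491506708, 'rvec': array([ 2.12431508, -2.17475058,  0.12867622]), 'tvec': array([0.02900704, 0.52682613, 1.60073302])}
```

View pics/scene0.png

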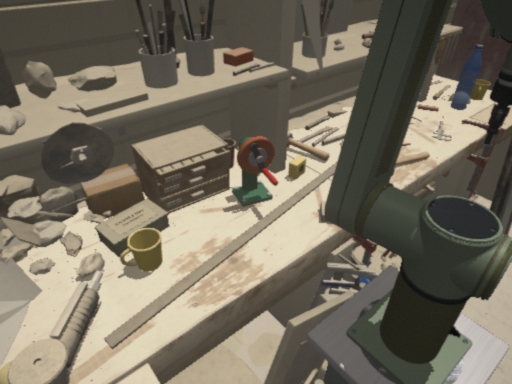

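View pics/top0.png

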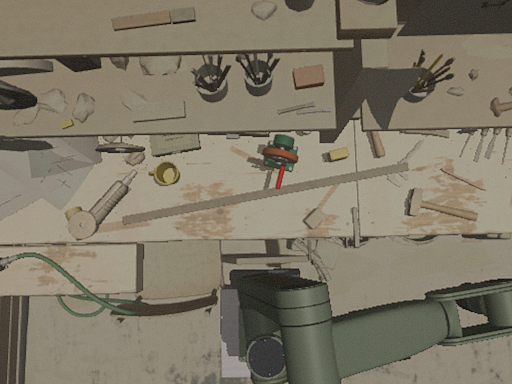

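The scene view shows the wheel at about (257,152) and the red handle from (260,172) to (276,183). The top view shows the handle at about (281,178), the mug at (166,173), the tape at (338,155) and the sanding block at about (314,218). Next I'll get positions from depth.

```bash
cat > h.py <<'E'
from station import *
import cv2,numpy as np
def cloud(n,p,d):
    c=camera_info(n);R,_=cv2.Rodrigues(c['rvec']);v,u=np.mgrid[0:384,0:512]
    P=np.stack([(u-c['cx'])/c['fx']*d,(v-c['cy'])/c['fy']*d,d],-1)
    return (P-c['tvec'])@R
def red(p):
    h=cv2.cvtColor(p,cv2.COLOR_RGB2HSV).astype(int)
    return h
E
python3 - <<'E'
from h import *
for n in("scene","top"):
    z=np.load(f"{n}0.npz");p,d=z['p'],z['d'];W=cloud(n,p,d);h=red(p)
    roi=np.zeros(d.shape,bool)
    if n=="scene": roi[125:210,225:310]=1
    else: roi[130:200,255:305]=1
    hue=np.minimum(h[...,0],180-h[...,0])
    for nm,m in(("handle",(hue<6)&(h[...,1]>190)&(h[...,2]>90)),("wheel",(hue<14)&(h[...,1]>90)&(h[...,1]<=190)),("green",(h[...,0]>50)&(h[...,0]<90)&(h[...,1]>100))):
        m=m&roi&(d>0);q=W[m];print(n,nm,len(q))
        if len(q)>5:
            print(' med',np.median(q,0).round(4),'lo',np.percentile(q,3,axis=0).round(4),'hi',np.percentile(q,97,axis=0).round(4))
            if nm!="green":
                c=q.mean(0);u,s,vt=np.linalg.svd(q-c);print(' axes',vt.round(3).tolist(),(s/len(q)**.5).round(4))
    sc=(slice(120,215),slice(220,315)) if n=="scene" else (slice(125,235),slice(250,360))
    cv2.imwrite(f"pics/{n}_crop.png",cv2.resize(p[sc][:,:,::-1],None,fx=6 if n=='scene' else 5,fy=6 if n=='scene' else 5,interpolation=cv2.INTER_CUBIC))
    for nm,(u,v) in ((("mug",(148,240)),("tape",(296,168))) if n=="scene" else (("mug",(166,173)),("tape",(338,155)),("block",(314,218)))): print(nm,W[v,u].round(3))
E
```

```text
scene handle 0
scene wheel 811
 med [ 0.5825 -0.0477  0.1776] lo [ 0.4971 -0.1035  0.122 ] hi [ 0.6038 -0.0027  0.2286]
 axes [[-0.485, -0.205, -0.85], [0.272, 0.889, -0.369], [-0.831, 0.41, 0.375]] [0.0381 0.0323 0.0188]
scene green 0
mug [0.585 0.317 0.05 ]
tape [ 0.591 -0.241  0.049]
top handle 24
 med [ 0.5251 -0.058   0.135 ] lo [ 0.4877 -0.0692  0.1301] hi [ 0.5467 -0.0466  0.1413]
 axes [[-0.959, 0.282, -0.009], [0.258, 0.889, 0.38], [-0.115, -0.362, 0.925]] [0.0185 0.0045 0.003 ]
top wheel 346
 med [ 0.5824 -0.0584  0.2106] lo [ 0.4957 -0.1094  0.1292] hi [ 0.604  -0.0079  0.2318]
 axes [[-0.528, -0.059, -0.847], [0.198, 0.962, -0.19], [-0.826, 0.268, 0.496]] [0.0504 0.0281 0.0179]
top green 5
mug [0.565 0.351 0.003]
tape [ 0.605 -0.268  0.061]
block [ 0.387 -0.178  0.033]
```

```bash
ls pics
```

```text
scene0.png
scene_crop.png
top0.png
top_crop.png
```

View pics/scene_crop.png

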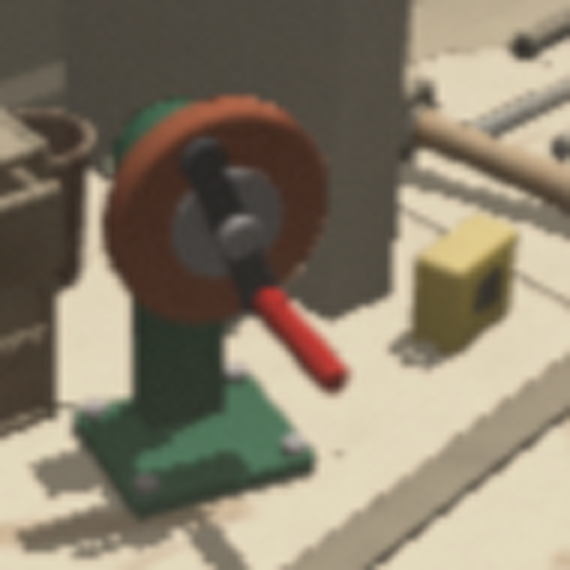

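View pics/top_crop.png

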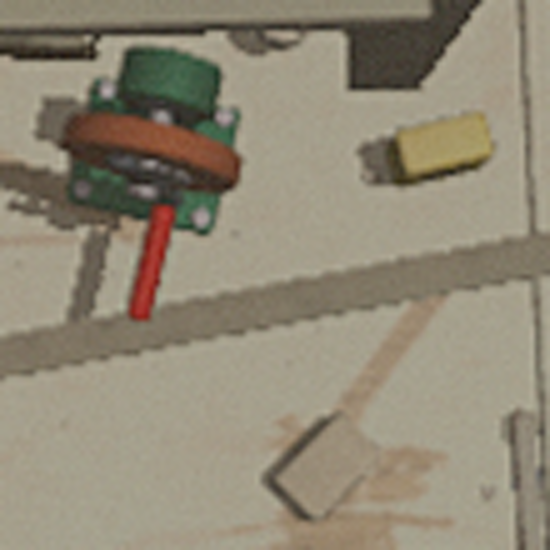

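Run:
```python
from h import *
from scipy.optimize import least_squares
A=[];B=[]
for n in("scene","top"):
    z=np.load(f"{n}0.npz");p,d=z['p'],z['d'];W=cloud(n,p,d);h=red(p)
    hue=np.minimum(h[...,0],180-h[...,0])
    near=(abs(W[...,1]+.055)<.1)&(W[...,0]>.42)&(W[...,0]<.62)&(W[...,2]>.09)&(d>0)
    q=W[near&(W[...,0]<.56)&(hue<9)&(h[...,1]>150)];A.append(q)
    w=W[near&(hue<14)&(h[...,1]>90)&(W[...,0]>.56)];B.append(w)
    print(n,len(q),len(w), q.min(0).round(3),q.max(0).round(3))
Q=np.vstack(A);w=np.vstack(B)
c=camera_info('scene')
# wheel front: fit cylinder handle with axis yaw psi horizontal, r=9mm
def f(x,Q=Q):
    y0,z0,ps=x; a=np.array([np.cos(ps),np.sin(ps),0]); D=Q-np.array([.52,y0,z0]); D=D-np.outer(D@a,a); return np.linalg.norm(D,axis=1)-.009
r=least_squares(f,[-.055,.125,-.25],loss='soft_l1',f_scale=.002);print('handle line @x=.52',r.x,np.degrees(r.x[2]),np.abs(r.fun).mean())
ps=r.x[2];a=np.array([np.cos(ps),np.sin(ps),0]);l=np.array([-a[1],a[0],0])
print('along range',np.percentile((Q-[.52,r.x[0],r.x[1]])@a,[0,3,97,100]))
# wheel: rim points, r=.06 ; fit centre lateral & x
def g(x):
    t,s,z0=x; D=w; tt=D@l-t; ss=D@a-s; zz=D[:,2]-z0; rad=np.hypot(tt,zz)
    # signed dist to cylinder r=.06, half .01
    dr=rad-.06; ds=np.abs(ss)-.01
    return np.where((dr>0)&(ds>0),np.hypot(dr,ds),np.maximum(dr,ds))
r2=least_squares(g,[np.median(w@l),np.median(w@a),.17],loss='soft_l1',f_scale=.002)
t,s,z0=r2.x;C=t*l+s*a;print('wheel centre',C,z0,np.abs(r2.fun).mean())
print('axle pt',C-.083*a)
```

```text
scene 75 705 [ 0.484 -0.07   0.128] [ 0.557 -0.042  0.139]
top 96 259 [ 0.485 -0.073  0.122] [ 0.56  -0.044  0.142]
handle line @x=.52 [-0.0559213   0.12711178 -0.23510957] -13.470786275899805 0.0017601595301152842
along range [-0.03751768 -0.03491676  0.03847141  0.04279475]
wheel centre [ 0.59048046 -0.05904208  0.        ] 0.16966237541425164 0.001580034385733613
axle pt [ 0.50976389 -0.03970727  0.        ]
```

```bash
cat >> h.py <<'E'
from scipy.spatial.transform import Rotation as Ro
PS=np.radians(-13.47)
a=np.array([np.cos(PS),np.sin(PS),0]);l=np.array([-a[1],a[0],0]);up=np.array([0,0,1.])
RT=np.stack([-l,-up,a],1)
AX=np.array([.5098,-.0397,.170])
def tgt(th,lift=0,along=0): # handle angle from straight down, + toward l(left); TCP pos
    return AX+along*a+.045*(np.sin(th)*l-np.cos(th)*up)-.019*up+lift*up
def delta(P,R=RT):
    s=state();M=s['ee_rot'];print('t',s['time_s'],'pos',s['ee_pos'].round(4),'F',s['wrist_force'].round(2))
    print('shift',(M.T@(P-s['ee_pos'])/.04).round(3),'rot',np.degrees(Ro.from_matrix(M.T@R).as_rotvec()).round(2))
E
python3 - <<'E'
from h import *
th=np.arctan2(-.0134,.0426);print(np.degrees(th),tgt(th))
delta(tgt(th,.1,-.005))
E
```

```text
-17.461176650424466 [ 0.50665474 -0.05283125  0.10807358]
t 0.1 pos [ 0.1526 -0.5537  0.2302] F [-0.92 -0.36  0.51]
shift [-9.78   0.578 11.748] rot [ 1.000e-02  2.887e+01 -1.200e-01]
```

Call:
step_arm(series="-0.7 0 0.84 0 5.8 0;-1.4 0 1.68 0 11.6 0;-2.1 0 2.52 0 17.4 0;-2.8 0 3.36 0 23.2 0;-3.5 0 4.2 0 28.9 0", gripper=85, grip_force=60)

```text
time_s: 0.6
ee_pos: [0.278, -0.3729, 0.2308]
ee_rot: [[-0.238, -0.0, 0.971], [-0.971, 0.001, -0.238], [-0.001, -1.0, -0.0]]
wrist_force: [0.6, -0.1, 0.5]
width: 0.0851
```

Run:
```python
from h import *
delta(tgt(-.305,.1,-.005))
```

```text
t 0.6 pos [ 0.278  -0.3729  0.2308] F [ 0.59 -0.1   0.5 ]
shift [-9.132  0.573  3.523] rot [ 0.02 -0.3  -0.05]
```

Call:
step_arm(series="-1 0 0.38 0 0 0;-2 0 0.76 0 0 0;-3 0 1.14 0 0 0;-4 0 1.52 0 0 0;-5 0 1.9 0 -0.3 0")

```text
time_s: 1.1
ee_pos: [0.3985, -0.1963, 0.231]
ee_rot: [[-0.228, -0.0, 0.974], [-0.974, 0.0, -0.228], [-0.0, -1.0, -0.0]]
wrist_force: [-0.6, -0.9, 0.2]
width: 0.085
```

Call:
step_arm(series="-1 0 0.38 0 0 0;-2 0 0.76 0 0 0;-3 0 1.14 0 0 0;-3.8 0 1.5 0 0 0;-3.8 0 1.5 0 0 0")

```text
time_s: 1.6
ee_pos: [0.4926, -0.0604, 0.2309]
ee_rot: [[-0.223, 0.0, 0.975], [-0.975, 0.001, -0.223], [-0.001, -1.0, -0.0]]
wrist_force: [0.5, -1.5, -0.3]
width: 0.0851
```

Run:
```python
from h import *
delta(tgt(-.305,.1,-.0))
p,d=grab_frame('scene');cv2.imwrite('pics/s1.png',cv2.resize(p[90:220,200:340,::-1],None,fx=5,fy=4.5))
p,d=grab_frame('top');cv2.imwrite('pics/t1.png',cv2.resize(p[90:240,200:360,::-1],None,fx=5,fy=4))
```

```text
t 1.6 pos [ 0.4926 -0.0604  0.2309] F [ 0.48 -1.46 -0.27]
shift [-0.263  0.57   0.301] rot [ 0.01  0.58 -0.08]
```

View pics/t1.png

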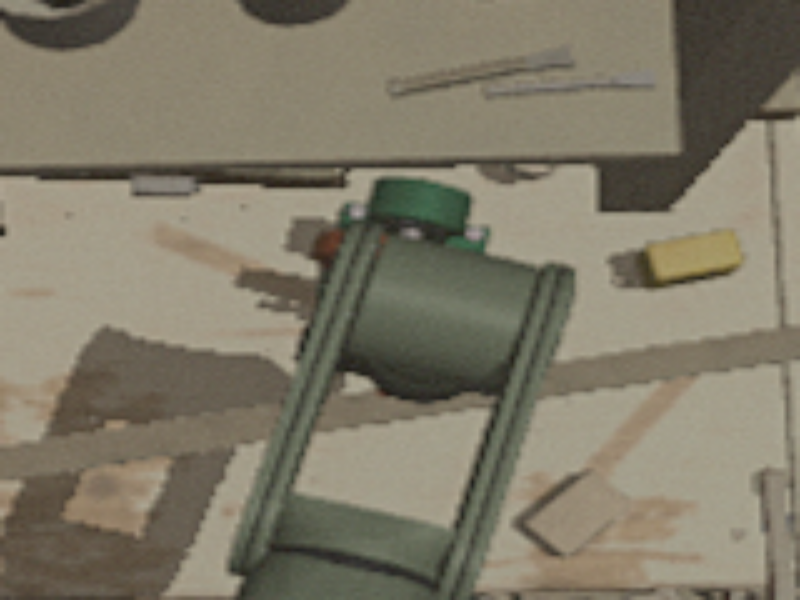

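View pics/s1.png

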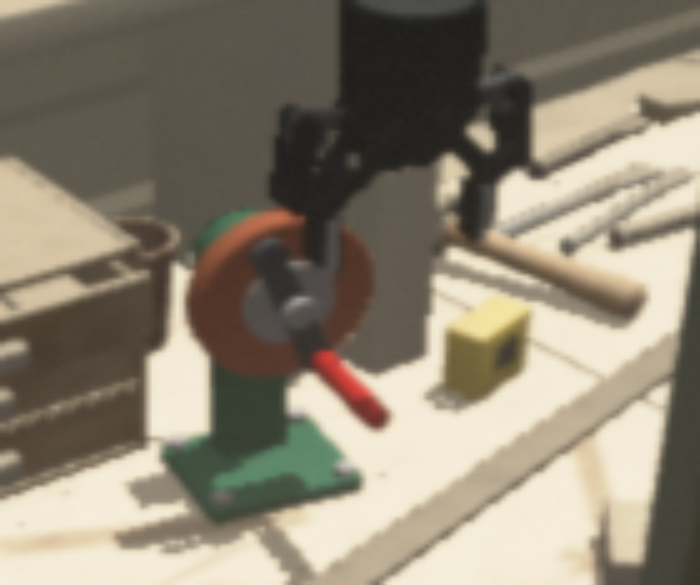

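Call:
step_arm(series="-0.26 0 0.3 0 0.6 0;-0.26 0.7 0.3 0 0.6 0;-0.26 1.4 0.3 0 0.6 0;-0.26 1.8 0.3 0 0.6 0;-0.26 1.8 0.3 0 0.6 0")

```text
time_s: 2.2
ee_pos: [0.5019, -0.0571, 0.1561]
ee_rot: [[-0.241, -0.007, 0.971], [-0.971, 0.002, -0.241], [0.0, -1.0, -0.007]]
wrist_force: [0.1, 1.0, 0.2]
width: 0.0849
```

Run:
```python
from h import *
delta(tgt(-.305,0,-.0))
p,d=grab_frame('scene');cv2.imwrite('pics/s2.png',cv2.resize(p[40:220,160:360,::-1],None,fx=4,fy=3.3))
```

```text
t 2.2 pos [ 0.5019 -0.0571  0.1561] F [0.11 0.98 0.25]
shift [-0.131  1.201  0.098] rot [ 0.42 -0.45  0.01]
```

View pics/s2.png

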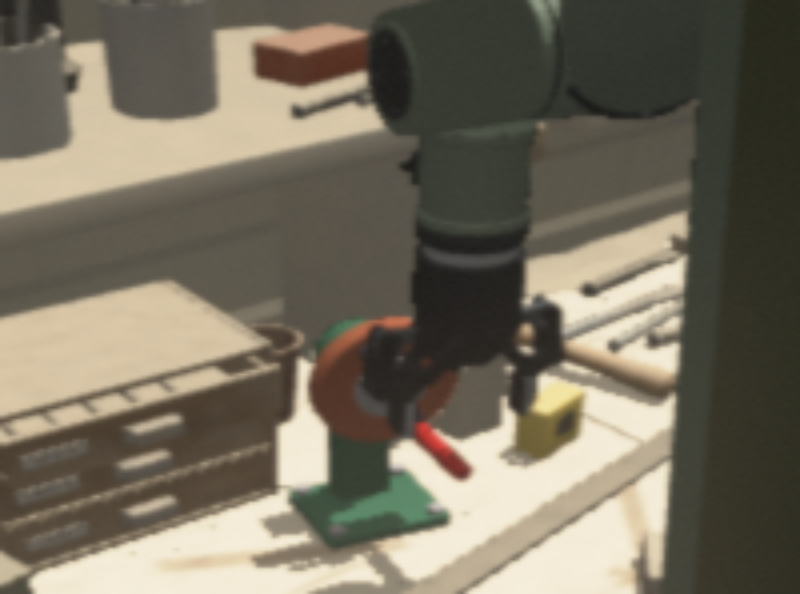

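Call:
step_arm(series="-0.06 0.4 0.05 0 0 0;-0.13 0.8 0.1 0.4 0 0;-0.13 1.2 0.1 0.4 0 0;-0.13 1.2 0.1 0.4 0 0;-0.13 1.2 0.1 0.4 0 0")

```text
time_s: 2.75
ee_pos: [0.511, -0.053, 0.1125]
ee_rot: [[-0.239, 0.008, 0.971], [-0.971, -0.002, -0.239], [0.0, -1.0, 0.009]]
wrist_force: [0.0, -0.0, 0.9]
width: 0.0846
```

Run:
```python
from h import *
delta(tgt(-.305,0,-.0))
p,d=grab_frame('scene');cv2.imwrite('pics/s3.png',cv2.resize(p[100:220,200:340,::-1],None,fx=5,fy=5))
```

```text
t 2.75 pos [ 0.511  -0.053   0.1125] F [ 0.01 -0.04  0.91]
shift [ 0.022  0.11  -0.107] rot [-0.49 -0.38  0.01]
```

View pics/s3.png

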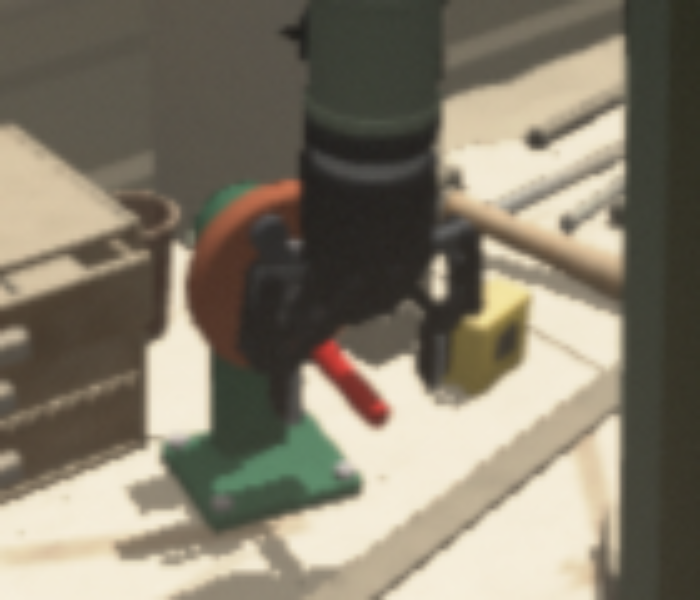

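Call:
step_arm(series="0 0.1 -0.1 -0.4 0 0;0 0.1 -0.1 -0.4 0 0;0 0.1 -0.1 -0.4 0 0")

```text
time_s: 3.1
ee_pos: [0.5066, -0.0514, 0.1076]
ee_rot: [[-0.239, 0.0, 0.971], [-0.971, -0.0, -0.239], [0.0, -1.0, 0.0]]
wrist_force: [0.1, 0.5, -0.9]
width: 0.0851
```

Call:
step_arm(series="0 0 0 0 0 0;0 0 0 0 0 0;0 0 0 0 0 0;0 0 0 0 0 0;0 0 0 0 0 0", gripper=5, grip_force=80)

```text
time_s: 3.6
ee_pos: [0.5062, -0.0524, 0.1073]
ee_rot: [[-0.238, -0.001, 0.971], [-0.971, -0.002, -0.238], [0.002, -1.0, -0.0]]
wrist_force: [-1.4, -1.8, 0.2]
width: 0.016
```

Call:
step_arm(series="0 0 0 0 0 0;0 0 0 0 0 0;0 0 0 0 0 0")

```text
time_s: 3.9
ee_pos: [0.5063, -0.0522, 0.1073]
ee_rot: [[-0.239, -0.001, 0.971], [-0.971, -0.001, -0.239], [0.002, -1.0, -0.0]]
wrist_force: [-0.4, -5.6, 1.8]
width: 0.0159
```

Run:
```python
from h import *
delta(tgt(-.305,0,-.0))
p,d=grab_frame('scene');cv2.imwrite('pics/s4.png',cv2.resize(p[100:220,200:340,::-1],None,fx=5,fy=5))
```

```text
t 3.9 pos [ 0.5063 -0.0522  0.1073] F [-0.36 -5.6   1.81]
shift [ 0.013 -0.02   0.013] rot [ 0.01 -0.35  0.09]
```

View pics/s4.png

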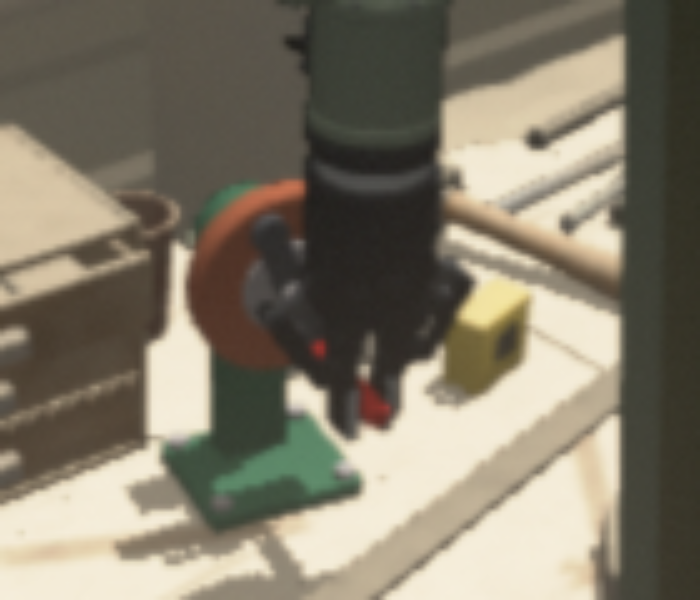

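```bash
cat > plan.py <<'E'
import numpy as np,sys
def plan(th0,step,ncall,rows=5,r=1.125):
    X=lambda t:np.array([-r*np.sin(np.radians(t)),r*np.cos(np.radians(t))])
    c=X(th0);t=th0
    for k in range(ncall):
        out=[]
        for i in range(rows):
            t+=step;d=(X(t)-c).round(2);out.append(f"{d[0]:g} {d[1]:g} 0 0 0 0")
        c=c+d
        print(round(t),';'.join(out))
if __name__=="__main__": plan(*[float(x) for x in sys.argv[1:3]],int(sys.argv[3]))
E
python3 plan.py -17 6 13
```

```text
13 -0.11 0.03 0 0 0 0;-0.23 0.04 0 0 0 0;-0.35 0.05 0 0 0 0;-0.47 0.04 0 0 0 0;-0.58 0.02 0 0 0 0
43 -0.12 -0.03 0 0 0 0;-0.22 -0.08 0 0 0 0;-0.33 -0.13 0 0 0 0;-0.43 -0.2 0 0 0 0;-0.52 -0.27 0 0 0 0
73 -0.08 -0.09 0 0 0 0;-0.15 -0.18 0 0 0 0;-0.21 -0.28 0 0 0 0;-0.26 -0.39 0 0 0 0;-0.3 -0.5 0 0 0 0
103 -0.03 -0.11 0 0 0 0;-0.05 -0.23 0 0 0 0;-0.05 -0.35 0 0 0 0;-0.05 -0.46 0 0 0 0;-0.03 -0.58 0 0 0 0
133 0.04 -0.11 0 0 0 0;0.08 -0.22 0 0 0 0;0.14 -0.33 0 0 0 0;0.2 -0.42 0 0 0 0;0.28 -0.51 0 0 0 0
163 0.08 -0.08 0 0 0 0;0.18 -0.16 0 0 0 0;0.28 -0.22 0 0 0 0;0.38 -0.27 0 0 0 0;0.49 -0.31 0 0 0 0
193 0.12 -0.03 0 0 0 0;0.23 -0.05 0 0 0 0;0.35 -0.05 0 0 0 0;0.47 -0.04 0 0 0 0;0.58 -0.02 0 0 0 0
223 0.12 0.03 0 0 0 0;0.23 0.07 0 0 0 0;0.33 0.13 0 0 0 0;0.43 0.2 0 0 0 0;0.52 0.27 0 0 0 0
253 0.08 0.09 0 0 0 0;0.15 0.18 0 0 0 0;0.22 0.28 0 0 0 0;0.27 0.38 0 0 0 0;0.31 0.5 0 0 0 0
283 0.03 0.11 0 0 0 0;0.04 0.23 0 0 0 0;0.05 0.34 0 0 0 0;0.04 0.46 0 0 0 0;0.02 0.58 0 0 0 0
313 -0.04 0.11 0 0 0 0;-0.08 0.22 0 0 0 0;-0.13 0.32 0 0 0 0;-0.2 0.42 0 0 0 0;-0.28 0.51 0 0 0 0
343 -0.08 0.08 0 0 0 0;-0.17 0.16 0 0 0 0;-0.27 0.22 0 0 0 0;-0.38 0.27 0 0 0 0;-0.49 0.31 0 0 0 0
373 -0.11 0.03 0 0 0 0;-0.23 0.04 0 0 0 0;-0.35 0.05 0 0 0 0;-0.47 0.04 0 0 0 0;-0.58 0.02 0 0 0 0
```

Call:
step_arm(series="-0.11 0.03 0 0 0 0;-0.23 0.04 0 0 0 0;-0.35 0.05 0 0 0 0;-0.47 0.04 0 0 0 0;-0.58 0.02 0 0 0 0")

```text
time_s: 4.45
ee_pos: [0.5117, -0.0315, 0.1053]
ee_rot: [[-0.239, -0.001, 0.971], [-0.971, -0.005, -0.239], [0.005, -1.0, 0.001]]
wrist_force: [2.2, -11.6, -9.0]
width: 0.0157
```

Call:
step_arm(series="-0.12 -0.03 0 0 0 0;-0.22 -0.08 0 0 0 0;-0.33 -0.13 0 0 0 0;-0.43 -0.2 0 0 0 0;-0.52 -0.27 0 0 0 0")

```text
time_s: 4.95
ee_pos: [0.5175, -0.0097, 0.1152]
ee_rot: [[-0.239, 0.001, 0.971], [-0.971, -0.002, -0.239], [0.001, -1.0, 0.002]]
wrist_force: [6.4, -6.7, -13.6]
width: 0.0155
```

Call:
step_arm(series="-0.08 -0.09 0 0 0 0;-0.15 -0.18 0 0 0 0;-0.21 -0.28 0 0 0 0;-0.26 -0.39 0 0 0 0;-0.3 -0.5 0 0 0 0")

```text
time_s: 5.45
ee_pos: [0.5212, 0.0038, 0.1357]
ee_rot: [[-0.239, 0.003, 0.971], [-0.971, 0.002, -0.239], [-0.003, -1.0, 0.003]]
wrist_force: [7.7, -1.1, -11.8]
width: 0.0156
```

Call:
step_arm(series="-0.03 -0.11 0 0 0 0;-0.05 -0.23 0 0 0 0;-0.05 -0.35 0 0 0 0;-0.05 -0.46 0 0 0 0;-0.03 -0.58 0 0 0 0")

```text
time_s: 5.95
ee_pos: [0.5216, 0.005, 0.1596]
ee_rot: [[-0.239, 0.003, 0.971], [-0.971, 0.002, -0.239], [-0.003, -1.0, 0.003]]
wrist_force: [7.4, -0.5, -6.7]
width: 0.0157
```

Run:
```python
from h import *
for th in(73,103):print(tgt(np.radians(th)).round(4))
p,d=grab_frame('scene');cv2.imwrite('pics/s5.png',cv2.resize(p[60:220,180:350,::-1],None,fx=4,fy=3.7))
```

```text
[0.5198 0.0021 0.1378]
[0.52   0.0029 0.1611]
```

View pics/s5.png

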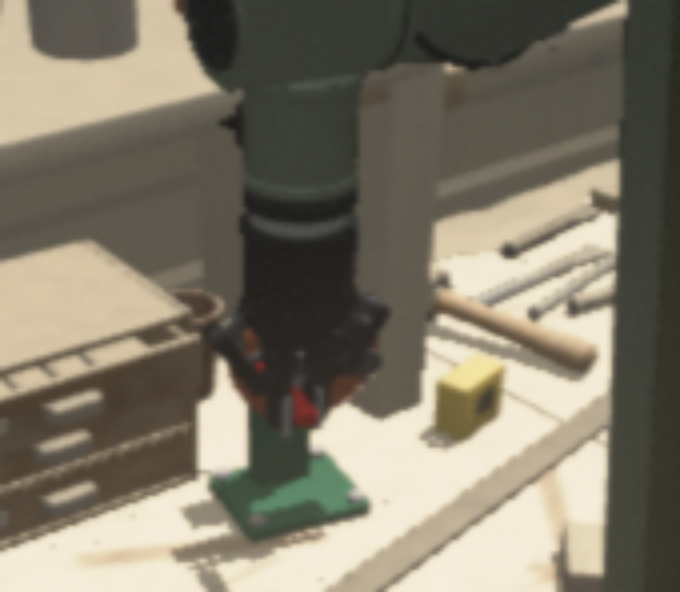

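The handle is still held between the fingers at the crop's (295,405), now on the left side of the axle. I'll keep cranking.

Call:
step_arm(series="0.04 -0.11 0 0 0 0;0.08 -0.22 0 0 0 0;0.14 -0.33 0 0 0 0;0.2 -0.42 0 0 0 0;0.28 -0.51 0 0 0 0")

```text
time_s: 6.5
ee_pos: [0.5187, -0.0057, 0.1805]
ee_rot: [[-0.239, 0.003, 0.971], [-0.971, 0.002, -0.239], [-0.003, -1.0, 0.002]]
wrist_force: [5.0, 0.1, -4.9]
width: 0.0157
```

Call:
step_arm(series="0.08 -0.08 0 0 0 0;0.18 -0.16 0 0 0 0;0.28 -0.22 0 0 0 0;0.38 -0.27 0 0 0 0;0.49 -0.31 0 0 0 0")

```text
time_s: 7.0
ee_pos: [0.5134, -0.0256, 0.1931]
ee_rot: [[-0.239, 0.002, 0.971], [-0.971, 0.001, -0.239], [-0.001, -1.0, 0.001]]
wrist_force: [5.3, 0.1, -6.7]
width: 0.0158
```

Call:
step_arm(series="0.12 -0.03 0 0 0 0;0.23 -0.05 0 0 0 0;0.35 -0.05 0 0 0 0;0.47 -0.04 0 0 0 0;0.58 -0.02 0 0 0 0")

```text
time_s: 7.5
ee_pos: [0.5075, -0.0476, 0.1935]
ee_rot: [[-0.239, 0.001, 0.971], [-0.971, 0.002, -0.239], [-0.002, -1.0, 0.0]]
wrist_force: [5.8, 1.6, -6.7]
width: 0.0154
```

Call:
step_arm(series="0.12 0.03 0 0 0 0;0.23 0.07 0 0 0 0;0.33 0.13 0 0 0 0;0.43 0.2 0 0 0 0;0.52 0.27 0 0 0 0")

```text
time_s: 8.0
ee_pos: [0.5023, -0.0668, 0.1829]
ee_rot: [[-0.238, 0.0, 0.971], [-0.971, 0.004, -0.238], [-0.004, -1.0, -0.001]]
wrist_force: [4.4, 5.2, -3.5]
width: 0.0157
```

Call:
step_arm(series="0.08 0.09 0 0 0 0;0.15 0.18 0 0 0 0;0.22 0.28 0 0 0 0;0.27 0.38 0 0 0 0;0.31 0.5 0 0 0 0")

```text
time_s: 8.5
ee_pos: [0.4991, -0.0788, 0.1635]
ee_rot: [[-0.238, -0.0, 0.971], [-0.971, 0.004, -0.238], [-0.003, -1.0, -0.001]]
wrist_force: [1.6, 5.7, 2.4]
width: 0.0153
```

Call:
step_arm(series="0.03 0.11 0 0 0 0;0.04 0.23 0 0 0 0;0.05 0.34 0 0 0 0;0.04 0.46 0 0 0 0;0.02 0.58 0 0 0 0")

```text
time_s: 9.0
ee_pos: [0.4988, -0.0802, 0.1408]
ee_rot: [[-0.238, -0.001, 0.971], [-0.971, 0.002, -0.238], [-0.002, -1.0, -0.001]]
wrist_force: [-1.4, 5.3, 6.5]
width: 0.0159
```

Call:
step_arm(series="-0.04 0.11 0 0 0 0;-0.08 0.22 0 0 0 0;-0.13 0.32 0 0 0 0;-0.2 0.42 0 0 0 0;-0.28 0.51 0 0 0 0")

```text
time_s: 9.5
ee_pos: [0.5012, -0.0712, 0.1209]
ee_rot: [[-0.238, -0.002, 0.971], [-0.971, -0.002, -0.238], [0.002, -1.0, -0.001]]
wrist_force: [-5.0, -1.2, 8.4]
width: 0.0158
```

Call:
step_arm(series="-0.08 0.08 0 0 0 0;-0.17 0.16 0 0 0 0;-0.27 0.22 0 0 0 0;-0.38 0.27 0 0 0 0;-0.49 0.31 0 0 0 0")

```text
time_s: 10.0
ee_pos: [0.5057, -0.0545, 0.1081]
ee_rot: [[-0.238, -0.002, 0.971], [-0.971, -0.006, -0.238], [0.007, -1.0, -0.001]]
wrist_force: [-4.5, -8.4, 4.2]
width: 0.0159
```

Call:
step_arm(series="-0.11 0.03 0 0 0 0;-0.23 0.04 0 0 0 0;-0.35 0.05 0 0 0 0;-0.47 0.04 0 0 0 0;-0.58 0.02 0 0 0 0")

```text
time_s: 10.5
ee_pos: [0.5113, -0.0331, 0.1052]
ee_rot: [[-0.239, -0.002, 0.971], [-0.971, -0.008, -0.239], [0.008, -1.0, 0.0]]
wrist_force: [3.0, -11.8, -11.6]
width: 0.0158
```

Call:
step_arm(series="-0.12 -0.03 0 0 0 0;-0.22 -0.08 0 0 0 0;-0.33 -0.13 0 0 0 0;-0.43 -0.2 0 0 0 0;-0.52 -0.27 0 0 0 0")

```text
time_s: 11.0
ee_pos: [0.5172, -0.0106, 0.1148]
ee_rot: [[-0.239, 0.001, 0.971], [-0.971, -0.003, -0.239], [0.003, -1.0, 0.001]]
wrist_force: [9.2, -4.4, -16.1]
width: 0.0158
```

```bash
cat > fwd.txt <<'E'
0.5117 -0.0315 0.1053 2.2 -11.6 -9.0
0.5175 -0.0097 0.1152 6.4 -6.7 -13.6
0.5212 0.0038 0.1357 7.7 -1.1 -11.8
0.5216 0.005 0.1596 7.4 -0.5 -6.7
0.5187 -0.0057 0.1805 5.0 0.1 -4.9
0.5134 -0.0256 0.1931 5.3 0.1 -6.7
0.5075 -0.0476 0.1935 5.8 1.6 -6.7
0.5023 -0.0668 0.1829 4.4 5.2 -3.5
0.4991 -0.0788 0.1635 1.6 5.7 2.4
0.4988 -0.0802 0.1408 -1.4 5.3 6.5
0.5012 -0.0712 0.1209 -5.0 -1.2 8.4
0.5057 -0.0545 0.1081 -4.5 -8.4 4.2
0.5113 -0.0331 0.1052 3.0 -11.8 -11.6
0.5172 -0.0106 0.1148 9.2 -4.4 -16.1
E
cat > fit.py <<'E'
from h import *
import os
from scipy.optimize import least_squares
D=[];S=[]
for f,s in(("fwd.txt",1),("rev.txt",-1)):
    if os.path.exists(f):
        d=np.loadtxt(f);D.append(d);S+= [s]*len(d)
D=np.vstack(D);S=np.array(S);P=D[:,:3]+[0,0,.019]
y=P@l;z=P[:,2]
c=least_squares(lambda c:np.hypot(y-c[0],z-c[1])-c[2],[AX@l,.17,.045]).x
print('circle',c,'expected',AX@l,.17, 'resid mm',(1e3*(np.hypot(y-c[0],z-c[1])-c[2])).round(1))
th=np.arctan2(y-c[0],-(z-c[1]))
Fl=D[:,3:]@l;Fz=D[:,5];Fa=D[:,3:]@a
Ft=Fl*np.cos(th)+Fz*np.sin(th);Fr=Fl*np.sin(th)-Fz*np.cos(th)
for r in zip(np.degrees(th).round(),S,Ft.round(1),Fr.round(1),Fa.round(1)):print(*r)
# Ft = -s f(1+..|Fr|) - A sin(th+phi) where phi: heavy angle = th+phi ; world bias b (force offset) b_l,b_z
def fit(bias):
    def res(x):
        f,A,ph=x[:3];m=-S*f-A*np.sin(th+ph)-Ft
        if bias: m=-S*f-x[3]*S*abs(Fr)-A*np.sin(th+ph)-Ft
        return m
    best=min((least_squares(res,[6,5,p]+([0] if bias else [])) for p in np.linspace(-3,3,7)),key=lambda r:r.cost)
    x=best.x
    if x[1]<0:x[1]*=-1;x[2]+=np.pi
    print('f,A',x[:2].round(2),'phi',np.degrees(x[2])%360,'-> handle angle for heavy down',(-np.degrees(x[2]))%360,x[3:],'rms',np.sqrt(np.mean(best.fun**2)).round(2))
fit(0);fit(1)
E
python3 fit.py; python3 plan.py 43 -6 13
```

```text
circle [0.08231412 0.16878351 0.04498962] expected 0.08014294170468002 0.17 resid mm [-0.1  0.   0.1  0.1  0.1  0.1 -0.1 -0.1 -0.2  0.   0.2  0.2 -0.2 -0.3]
8.0 1 -11.9 7.4 4.8
40.0 1 -12.6 7.2 7.8
72.0 1 -11.0 4.4 7.7
103.0 1 -6.8 -0.2 7.3
133.0 1 -4.4 -2.4 4.8
164.0 1 -3.1 -6.1 5.1
-167.0 1 -1.3 -7.2 5.3
-138.0 1 -2.1 -6.7 3.1
-108.0 1 -4.1 -4.9 0.2
-78.0 1 -5.4 -6.0 -2.6
-50.0 1 -8.0 -3.6 -4.6
-23.0 1 -10.1 -0.3 -2.4
6.0 1 -11.9 10.4 5.7
39.0 1 -11.7 11.3 10.0
f,A [6.79 5.28] phi 67.52871213009219 -> handle angle for heavy down 292.4712878699078 [] rms 0.5
f,A [6.45 5.23] phi 67.20491601954598 -> handle angle for heavy down 292.795083980454 [0.06227496] rms 0.46
13 0.09 0.08 0 0 0 0;0.19 0.14 0 0 0 0;0.29 0.2 0 0 0 0;0.4 0.24 0 0 0 0;0.51 0.27 0 0 0 0
-17 0.12 0.02 0 0 0 0;0.24 0.03 0 0 0 0;0.36 0.03 0 0 0 0;0.47 0.01 0 0 0 0;0.59 -0.02 0 0 0 0
-47 0.11 -0.04 0 0 0 0;0.21 -0.09 0 0 0 0;0.31 -0.15 0 0 0 0;0.41 -0.22 0 0 0 0;0.49 -0.31 0 0 0 0
-77 0.08 -0.09 0 0 0 0;0.14 -0.18 0 0 0 0;0.2 -0.29 0 0 0 0;0.24 -0.4 0 0 0 0;0.27 -0.51 0 0 0 0
-107 0.02 -0.12 0 0 0 0;0.03 -0.23 0 0 0 0;0
[... 153 characters left out ...]
0 0 0 0
-167 -0.09 -0.07 0 0 0 0;-0.18 -0.14 0 0 0 0;-0.29 -0.19 0 0 0 0;-0.4 -0.24 0 0 0 0;-0.51 -0.27 0 0 0 0
-197 -0.12 -0.02 0 0 0 0;-0.23 -0.03 0 0 0 0;-0.35 -0.02 0 0 0 0;-0.47 -0.01 0 0 0 0;-0.58 0.02 0 0 0 0
-227 -0.11 0.04 0 0 0 0;-0.22 0.09 0 0 0 0;-0.32 0.16 0 0 0 0;-0.41 0.23 0 0 0 0;-0.5 0.31 0 0 0 0
-257 -0.07 0.09 0 0 0 0;-0.14 0.19 0 0 0 0;-0.19 0.29 0 0 0 0;-0.24 0.4 0 0 0 0;-0.27 0.51 0 0 0 0
-287 -0.02 0.12 0 0 0 0;-0.03 0.24 0 0 0 0;-0.02 0.36 0 0 0 0;-0.01 0.47 0 0 0 0;0.02 0.59 0 0 0 0
-317 0.04 0.11 0 0 0 0;0.09 0.21 0 0 0 0;0.16 0.31 0 0 0 0;0.23 0.41 0 0 0 0;0.31 0.49 0 0 0 0
-347 0.09 0.08 0 0 0 0;0.19 0.14 0 0 0 0;0.29 0.2 0 0 0 0;0.4 0.24 0 0 0 0;0.51 0.27 0 0 0 0
```

Call:
step_arm(series="0.09 0.08 0 0 0 0;0.19 0.14 0 0 0 0;0.29 0.2 0 0 0 0;0.4 0.24 0 0 0 0;0.51 0.27 0 0 0 0")

```text
time_s: 11.5
ee_pos: [0.5126, -0.0284, 0.1058]
ee_rot: [[-0.239, 0.001, 0.971], [-0.971, 0.0, -0.239], [-0.001, -1.0, 0.001]]
wrist_force: [4.5, 2.3, -4.8]
width: 0.0155
```

Call:
step_arm(series="0.12 0.02 0 0 0 0;0.24 0.03 0 0 0 0;0.36 0.03 0 0 0 0;0.47 0.01 0 0 0 0;0.59 -0.02 0 0 0 0")

```text
time_s: 12.0
ee_pos: [0.5063, -0.0518, 0.1073]
ee_rot: [[-0.239, -0.0, 0.971], [-0.971, -0.0, -0.239], [0.0, -1.0, -0.0]]
wrist_force: [3.3, 0.6, -3.2]
width: 0.0158
```

Call:
step_arm(series="0.11 -0.04 0 0 0 0;0.21 -0.09 0 0 0 0;0.31 -0.15 0 0 0 0;0.41 -0.22 0 0 0 0;0.49 -0.31 0 0 0 0")

```text
time_s: 12.5
ee_pos: [0.5014, -0.0701, 0.1199]
ee_rot: [[-0.239, -0.001, 0.971], [-0.971, 0.001, -0.239], [-0.001, -1.0, -0.001]]
wrist_force: [2.2, 2.8, -3.2]
width: 0.0156
```

Call:
step_arm(series="0.08 -0.09 0 0 0 0;0.14 -0.18 0 0 0 0;0.2 -0.29 0 0 0 0;0.24 -0.4 0 0 0 0;0.27 -0.51 0 0 0 0")

```text
time_s: 13.0
ee_pos: [0.4988, -0.0799, 0.1397]
ee_rot: [[-0.239, -0.001, 0.971], [-0.971, 0.002, -0.239], [-0.002, -1.0, -0.001]]
wrist_force: [4.0, 5.8, -5.5]
width: 0.0157
```

Call:
step_arm(series="0.02 -0.12 0 0 0 0;0.03 -0.23 0 0 0 0;0.03 -0.35 0 0 0 0;0.01 -0.47 0 0 0 0;-0.02 -0.58 0 0 0 0")

```text
time_s: 13.5
ee_pos: [0.4989, -0.0794, 0.1619]
ee_rot: [[-0.238, -0.001, 0.971], [-0.971, 0.001, -0.238], [-0.001, -1.0, -0.001]]
wrist_force: [4.9, 3.1, -11.8]
width: 0.016
```

Call:
step_arm(series="-0.04 -0.11 0 0 0 0;-0.09 -0.22 0 0 0 0;-0.15 -0.32 0 0 0 0;-0.22 -0.41 0 0 0 0;-0.31 -0.5 0 0 0 0")

```text
time_s: 14.0
ee_pos: [0.5017, -0.069, 0.181]
ee_rot: [[-0.239, -0.002, 0.971], [-0.971, -0.002, -0.239], [0.002, -1.0, -0.001]]
wrist_force: [6.3, -2.8, -15.5]
width: 0.0158
```

Call:
step_arm(series="-0.09 -0.07 0 0 0 0;-0.18 -0.14 0 0 0 0;-0.29 -0.19 0 0 0 0;-0.4 -0.24 0 0 0 0;-0.51 -0.27 0 0 0 0")

```text
time_s: 14.5
ee_pos: [0.5063, -0.0519, 0.1923]
ee_rot: [[-0.239, -0.003, 0.971], [-0.971, -0.008, -0.239], [0.008, -1.0, -0.001]]
wrist_force: [3.4, -10.2, -11.1]
width: 0.0157
```

Call:
step_arm(series="-0.12 -0.02 0 0 0 0;-0.23 -0.03 0 0 0 0;-0.35 -0.02 0 0 0 0;-0.47 -0.01 0 0 0 0;-0.58 0.02 0 0 0 0")

```text
time_s: 15.0
ee_pos: [0.512, -0.0308, 0.194]
ee_rot: [[-0.239, -0.002, 0.971], [-0.971, -0.01, -0.239], [0.011, -1.0, 0.0]]
wrist_force: [-2.4, -10.6, 2.1]
width: 0.0159
```

Call:
step_arm(series="-0.11 0.04 0 0 0 0;-0.22 0.09 0 0 0 0;-0.32 0.16 0 0 0 0;-0.41 0.23 0 0 0 0;-0.5 0.31 0 0 0 0")

```text
time_s: 15.5
ee_pos: [0.5179, -0.0093, 0.1836]
ee_rot: [[-0.239, 0.001, 0.971], [-0.971, -0.006, -0.239], [0.006, -1.0, 0.002]]
wrist_force: [-4.0, -4.1, 8.3]
width: 0.0156
```

Call:
step_arm(series="-0.07 0.09 0 0 0 0;-0.14 0.19 0 0 0 0;-0.19 0.29 0 0 0 0;-0.24 0.4 0 0 0 0;-0.27 0.51 0 0 0 0")

```text
time_s: 16.0
ee_pos: [0.5214, 0.0038, 0.1633]
ee_rot: [[-0.238, 0.003, 0.971], [-0.971, -0.001, -0.238], [0.0, -1.0, 0.003]]
wrist_force: [-0.2, 2.8, 7.5]
width: 0.0157
```

Call:
step_arm(series="-0.02 0.12 0 0 0 0;-0.03 0.24 0 0 0 0;-0.02 0.36 0 0 0 0;-0.01 0.47 0 0 0 0;0.02 0.59 0 0 0 0")

```text
time_s: 16.5
ee_pos: [0.5215, 0.0046, 0.1387]
ee_rot: [[-0.238, 0.004, 0.971], [-0.971, 0.002, -0.238], [-0.003, -1.0, 0.003]]
wrist_force: [3.0, 6.6, 1.6]
width: 0.016
```

Call:
step_arm(series="0.04 0.11 0 0 0 0;0.09 0.21 0 0 0 0;0.16 0.31 0 0 0 0;0.23 0.41 0 0 0 0;0.31 0.49 0 0 0 0")

```text
time_s: 17.0
ee_pos: [0.5183, -0.0073, 0.1176]
ee_rot: [[-0.238, 0.003, 0.971], [-0.971, 0.003, -0.238], [-0.003, -1.0, 0.003]]
wrist_force: [5.8, 6.6, -6.0]
width: 0.0156
```

Call:
step_arm(series="0.09 0.08 0 0 0 0;0.19 0.14 0 0 0 0;0.29 0.2 0 0 0 0;0.4 0.24 0 0 0 0;0.51 0.27 0 0 0 0")

```text
time_s: 17.5
ee_pos: [0.5126, -0.0285, 0.1059]
ee_rot: [[-0.238, 0.001, 0.971], [-0.971, 0.0, -0.238], [-0.0, -1.0, 0.001]]
wrist_force: [6.3, 1.2, -8.3]
width: 0.0155
```

```bash
cat > rev.txt <<'E'
0.5126 -0.0284 0.1058 4.5 2.3 -4.8
0.5063 -0.0518 0.1073 3.3 0.6 -3.2
0.5014 -0.0701 0.1199 2.2 2.8 -3.2
0.4988 -0.0799 0.1397 4.0 5.8 -5.5
0.4989 -0.0794 0.1619 4.9 3.1 -11.8
0.5017 -0.069 0.181 6.3 -2.8 -15.5
0.5063 -0.0519 0.1923 3.4 -10.2 -11.1
0.512 -0.0308 0.194 -2.4 -10.6 2.1
0.5179 -0.0093 0.1836 -4.0 -4.1 8.3
0.5214 0.0038 0.1633 -0.2 2.8 7.5
0.5215 0.0046 0.1387 3.0 6.6 1.6
0.5183 -0.0073 0.1176 5.8 6.6 -6.0
0.5126 -0.0285 0.1059 6.3 1.2 -8.3
E
python3 fit.py; python3 plan.py 13 -5.5 3
```

```text
circle [0.08227937 0.16876638 0.0449675 ] expected 0.08014294170468002 0.17 resid mm [-0.1  0.   0.1  0.2  0.1  0.1 -0.  -0.1 -0.2  0.   0.2  0.2 -0.2 -0.2
  0.  -0.   0.  -0.  -0.   0.1  0.1 -0.2 -0.2 -0.   0.1 -0.  -0.1]
8.0 1 -11.9 7.4 4.8
40.0 1 -12.6 7.2 7.8
72.0 1 -11.0 4.4 7.7
103.0 1 -6.8 -0.3 7.3
133.0 1 -4.4 -2.4 4.8
164.0 1 -3.1 -6.1 5.1
-167.0 1 -1.3 -7.2 5.3
-138.0 1 -2.1 -6.7 3.1
-108.0 1 -4.1 -4.9 0.2
-79.0 1 -5.4 -6.0 -2.6
-50.0 1 -8.0 -3.6 -4.6
-23.0 1 -10.1 -0.3 -2.4
6.0 1 -11.9 10.4 5.7
39.0 1 -11.7 11.3 10.0
12.0 -1 2.2 5.4 3.8
-19.0 -1 2.3 2.6 3.1
-48.0 -1 4.5 -0.3 1.5
-77.0 -1 6.8 -5.2 2.5
-106.0 -1 10.2 -7.2 4.0
-134.0 -1 12.0 -9.8 6.8
-161.0 -1 12.3 -7.5 5.7
171.0 -1 11.1 0.4 0.1
139.0 -1 9.2 3.1 -2.9
108.0 -1 6.3 4.8 -0.8
76.0 -1 3.3 6.5 1.4
44.0 -1 1.4 9.7 4.1
12.0 -1 0.8 8.7 5.8
f,A [6.7  5.41] phi 68.1855880023202 -> handle angle for heavy down 291.8144119976798 [] rms 0.47
f,A [6.47 5.39] phi 68.06070736135295 -> handle angle for heavy down 291.93929263864703 [0.04232297] rms 0.45
-14 0.11 0.02 0 0 0 0;0.21 0.03 0 0 0 0;0.32 0.03 0 0 0 0;0.43 0.01 0 0 0 0;0.53 -0.01 0 0 0 0
-42 0.11 -0.03 0 0 0 0;0.21 -0.07 0 0 0 0;0.3 -0.12 0 0 0 0;0.39 -0.18 0 0 0 0;0.48 -0.25 0 0 0 0
-70 0.07 -0.08 0 0 0 0;0.14 -0.16 0 0 0 0;0.2 -0.25 0 0 0 0;0.25 -0.34 0 0 0 0;0.3 -0.44 0 0 0 0
```

Call:
step_arm(series="0.11 0.02 0 0 0 0;0.21 0.03 0 0 0 0;0.32 0.03 0 0 0 0;0.43 0.01 0 0 0 0;0.53 -0.01 0 0 0 0")

```text
time_s: 18.0
ee_pos: [0.5068, -0.0498, 0.1067]
ee_rot: [[-0.239, -0.0, 0.971], [-0.971, -0.001, -0.239], [0.001, -1.0, -0.0]]
wrist_force: [2.8, -0.7, -7.9]
width: 0.0154
```

Call:
step_arm(series="0.11 -0.03 0 0 0 0;0.21 -0.07 0 0 0 0;0.3 -0.12 0 0 0 0;0.39 -0.18 0 0 0 0;0.48 -0.25 0 0 0 0")

```text
time_s: 18.5
ee_pos: [0.5021, -0.0675, 0.1172]
ee_rot: [[-0.238, -0.001, 0.971], [-0.971, 0.001, -0.238], [-0.001, -1.0, -0.001]]
wrist_force: [1.9, 2.7, -3.4]
width: 0.0158
```

Call:
step_arm(series="0.07 -0.08 0 0 0 0;0.14 -0.16 0 0 0 0;0.2 -0.25 0 0 0 0;0.25 -0.34 0 0 0 0;0.29 -0.42 0 0 0 0")

```text
time_s: 19.0
ee_pos: [0.4993, -0.0782, 0.1337]
ee_rot: [[-0.239, -0.001, 0.971], [-0.971, 0.002, -0.239], [-0.001, -1.0, -0.001]]
wrist_force: [1.5, 6.7, -4.7]
width: 0.0156
```

Call:
step_arm(series="0 0 0 0 0 0;0 0 0 0 0 0;0 0 0 0 0 0;0 0 0 0 0 0;0 0 0 0 0 0")

```text
time_s: 19.5
ee_pos: [0.4993, -0.0784, 0.1341]
ee_rot: [[-0.238, -0.001, 0.971], [-0.971, 0.001, -0.238], [-0.001, -1.0, -0.001]]
wrist_force: [-1.0, 5.3, -0.5]
width: 0.0158
```

Run:
```python
from h import *
s=state();P=s['ee_pos'];print(s['time_s'],P,s['wrist_force'],s['width'],s['qvel'].round(3),'theta',np.degrees(np.arctan2(P@l-.08228,-(P[2]+.019-.16877))))
p,d=grab_frame('scene');cv2.imwrite('pics/s6.png',cv2.resize(p[90:300,100:340,::-1],None,fx=3,fy=2.8))
p,d=grab_frame('top');W=cloud('top',p,d)
print([W[v,u].round(3) for u,v in((166,173),(338,155),(314,218))]);cv2.imwrite('pics/t6.png',p[:,:,::-1])
print(state()['ee_pos'])
```

```text
19.5 [ 0.4993081  -0.07839397  0.13409346] [-0.95233589  5.2507195  -0.53535644] 0.01581921992920941 [ 0.024  0.103  0.027 -0.042 -0.036 -0.043] theta -69.6255593352491
[array([0.564, 0.35 , 0.008]), array([ 0.606, -0.268,  0.058]), array([ 0.387, -0.178,  0.035])]
[ 0.4992775  -0.07839049  0.13408778]
```

View pics/s6.png

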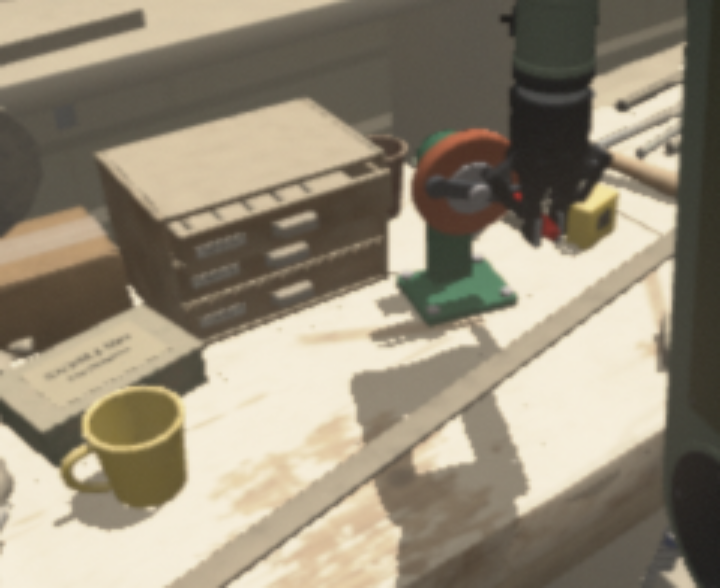

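View pics/t6.png

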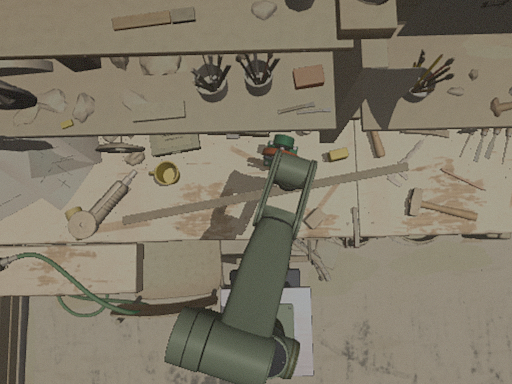

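The handle is gripped at the wheel's right side, around the crop's (540,225). The mug, tape and block are unmoved. Handle angle is −69.6°, against a target of about −68°.

```bash
python3 -c "
from station import *
print(hand_in())"
```

```text
the job is handed in; nothing more can be done
None
```

I turned the wheel by its handle a little over one full turn forward and one full turn back, so the heavy side went over the top. I stopped with the heavy side straight below the axle by my estimate, still gripping the handle, and handed in at about 20 s. No verdict was reported.

- **Heavy side:** the forces from both turns fit a pull of about 5.4 N at the handle and bearing friction of about 6.7 N, with about 0.5 N of scatter. They put the heavy side straight below the axle when the handle is at about −68°, measured from straight down and negative towards the robot's right. The forward turn alone gave −67.5°.
- **Final position:** the handle measured −69.6°, about 1.5° past the estimate, against the 14° allowed. The heavy side can't be seen, so its position rests on the force fit alone.
- **Grip and stillness:** the grip force was set to 80 N and the fingers stood at 15.8 mm on the 18 mm sleeve. The arm was at rest to within 0.1 mm. I did not measure the finger force directly.
- **Other objects:** the depth points on the tape measure and sanding block stayed within 3 mm. The mug's point changed by 5 mm in height and about 1 mm sideways, and the mug looks unmoved in the pictures.
- **One disagreement:** the circle the handle actually followed was centred about 2 mm to the left and 1 mm below where the cameras put the axle. That caused side forces of up to about 11 N. I used the measured circle for the final angle.

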